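# Load a gear-train module and its drive arbor into the test stand

### The arm

A 7-joint arm with a two-finger parallel gripper is mounted at the origin on the work surface. World frame = base frame: x ahead of the robot, y to its left, z up, the work surface at z = 0. Lengths are in m, angles in rad, forces in N, time in s.
With the tool pointing down it reaches from about 0.425 to 0.95 m from the base axis. Payload 4.7 kg.
Tool frame: the origin (TCP) lies between the finger pads; the fingertips stand 22 mm ahead of it and the grasp point (between the pads) lies 3 mm ahead of it; z points along the fingers, y is the line along which they close (so a half turn about z gives the same grasp; the last joint's range is limited). The gripper opens to 85 mm and grips with 20 to 120 N. Pads are 22 mm wide; open, the fingers measure 114 mm over their backs; the gripper's body (76 mm by 85 mm) begins 54 mm behind the grasp point. The pads swing forward as they close: fully open they stand 13 mm farther back than shut.
Start: joints at [1.233, 0.469, -0.049, 1.532, 0.024, 1.141, -0.082], TCP at [0.205, -0.643, 0.253] pointing down, gripper open.
Joint ranges: [-2.59, 2.59], [-0.33, 1.99], [-1.39, 1.29], [0.1, 2.45], [-1.04, 4.18], [0.21, 1.99], [-2.66, 2.66]. Speed limits (rad/s): [2.57, 2.57, 3.14, 3.14, 3.14, 3.14, 3.14].

### API

Orientations are given as [roll, pitch, yaw] about the fixed x, y, z axes, in that order (R = Rz(yaw) Ry(pitch) Rx(roll)).
In Python, from plant import robot, eyes gives the robot as it stands (robot), with the cameras (eyes).
- The arm moves only by the shell command python3 nudge.py 'ROWS'. ROWS is a JSON list of rows, 1 to 12 of them, each written [opening, [dx, dy, dz], turn]: the finger opening in m, then dx, dy, dz in m, then a turn about the tool's z in rad; each row is the pose to reach, as a shift and turn from the pose commanded when the command began, along the tool's axes at that moment; what a row does not reach only later rows make up. A row lasts 1/8 s, in which the tool goes at most 0.0625 m and 0.188 rad, less where a joint would pass 70% of its speed; a pose out of reach is approached as far as the arm can. The fingers move at their own pace and stop on an object; the grip force is fixed at half the most. Time passes only in rows, so rows that do not move let the fingers close. It prints the time, the measured TCP pose, the force, the opening and the grip force at its end. Input that does not fit is refused with a message, and nothing moves.
- robot.get_state(): the state, without advancing time (a new reading comes with each control period).
- eyes.camera(name): name is "scene" or "top"; returns (picture, depth): 420x560x3 uint8, red, green, blue; 420x560 float32, m along the optical axis (not along the pixel's ray), 0 where there is no reading.
- eyes.calibration(name): a dict with "mtx" (3x3 intrinsics, pixels), "rvec" (rotation vector, rad) and "tvec" (3), from world to camera coordinates, as OpenCV has them. Camera axes: x right, y down, z forward; pixel columns grow to the right and rows downward; lengths in m; the calibration is good to about 2 mm. A picture is of the moment at which its call begins. calibration takes no time and is no camera call.
- robot.sign_off(): hands the job in; it is judged then, once.
The state is a dict: "time_s": time; "qpos": joint angles; "joint_vel": joint speeds; "joint_efforts": joint torques, N m; "tcp_pos": TCP position; "orientation": TCP orientation; "wrist_force": force on the tool from outside, world axes, zero at the start; "moment": the same for the moment, N m; "gripper_width": finger opening in m; "gripper_force": force on a finger pad.
Only numpy, scipy, OpenCV 4.12 (cv2) and the standard library are available. Lean on these libraries where they do the work, as an engineer would, in place of code of your own. Each camera call takes 0.05 s, during which the arm holds its last target. There are 200 camera calls.

### The job

Set the slim brass gear-train module into the pocket of the blue test stand, easing it down until it is fully home (do not drop it in from a height), and swing the stand's clamp lever right down over it. Then take the drive arbor from its wooden rest and press it down past the sprung jaw until it snaps fully home in the fork clip, centred in the clip with its pinion end towards the module. Leave the other things on the bench where they are.

Things in the scene. Friction and masses are not known exactly. Their poses are not given: they have to be found in the camera images.
- module: Slim brass gear-train module, a solid upright block 44 (own x) x 28 (own y) x 56 mm high, about 180 g, standing on the bench: two brass side plates with small wheels between. Its smooth brass plates face own +y and -y (grip these, 28 mm apart). Origin: centre of its underside, z up. It may go into the pocket either way round.
- big_module: Another brass module that does not fit, to be left alone: thicker and lower, 44 (x) x 42 (y) x 44 mm high. Origin: centre of its underside. The two modules swap places between episodes.
- stand: Test stand, fixed: blue steel plate 180 (own x) x 230 (own y) x 12 mm high; origin: centre of its underside. On its +y half stands an aluminium nest with the pocket, on its -y half the fork clip for the arbor, at the +x end behind the nest the clamp lever between two steel posts (tops 92 mm above the bench).
- pocket_mid (a point): Centre of the pocket's mouth IF the nest were at mid travel, 38 mm above the bench; axes as the stand's. The nest is clamped on a slide anywhere within 18 mm either way of this along the stand's x: this offset is not reported and must be felt (or seen). In y and yaw it is true. Pocket 46 (x) x 30 (y) mm, 20 deep; the long rims (y sides) rounded 4 mm, the x edges sharp.
- stop_mid (a point): Middle of the stop's top edge on the pocket side, 52 mm above the bench, again IF the nest were at mid travel (same unreported offset). The nest's +x wall is this stop: 14 mm higher than the other rims (38 mm), 12 mm thick, its face (towards -x) 23 mm from the pocket's centre: to touch the module against. Nest 70 (x) x 56 (y) mm outside, aluminium; it does not move when pushed.
- pocket_floor (a point): Centre of the pocket's floor, 18 mm above the bench, again IF the nest were at mid travel (same unreported offset).
- lever (a joint): Clamp lever angle in rad: 0 = shut, level, along the stand's -x over the pocket, its foot 0.5 mm above the top of a seated module; grows as it swings up and over: 1.57 upright, about 1.9 open, leaning to +x; stop at 2.1. Stays where left (stiff hinge, about 1.2 N at the end). A module not home blocks it. Bar 10 mm thick, 12 wide; black handle 12 thick, 18 wide, reaching 130 mm from the hinge.
- lever_hinge (a point): Lever's hinge axis (along the stand's y), 82 mm above the bench, 70 mm to the stand's +x from pocket_mid; axes as the stand's. Fixed.
- lever_end (a point): Middle of the black handle's upper face (the face away from the stand when shut), 120 mm from the hinge and 6 mm off the lever's centre line; moves with the lever.
- arbor: Drive arbor: steel rod 12 mm in diameter, 130 mm long, along its own y, with a black plastic pinion 28 mm across and 8 mm wide (54 to 63 mm from the middle) near its own +y end; about 110 g. Origin: on the axis at mid length. It lies level in its wooden rest with its axis 36 mm above the bench, and is free to turn about its axis, so read its y axis only.
- pinion (a point): Middle of the pinion on the arbor's axis, 59 mm from the arbor's origin.
- rest: Wooden arbor rest, fixed, origin centre of its underside: foot 50 (x) x 90 (y) x 10 mm high, two notched uprights 30 (x) x 10 (y) mm, tops 38 mm above the bench, at own y = +32 and -32 mm. The rod lies along its y in the notches, free in between for the fingers (54 mm clear).
- clip_seat (a point): Where the arbor's middle belongs when home in the clip: 42 mm above the bench, axes as the stand's; arbor along y, pinion towards +y (the pocket's side). Two forks 12 mm wide at y = +32 and -32 mm; between them fingers are free down to 25 mm above the bench. Each fork: a fixed cheek on the -x side (face 6.8 mm from the axis, round top 54 mm above the bench), the jaw's lip on the +x side.
- jaw (a joint): Sprung jaw of the clip in rad: 0 = closed; the rod forces it open towards the stand's +x (about 0.1) on its way down, and it springs back to 0 over the seated rod. Hinged low on the stand; lips (radius 2.5 mm) 5.5 mm to +x and 7.5 mm above the seated axis, with ramps leaning to +x up to 64 mm above the bench. The rod meets them 15 mm above home; passing takes about 5 to 16 N, then it drops home.
- small_wheel: Bystander: black gear wheel lying flat by the rest, 40 mm across, 8 mm thick.
- oiler: Bystander: white oil bottle, 36 mm across, 85 mm high.
- screwdriver: Bystander: screwdriver lying flat, 160 mm long.

How it is judged:
On the way, in this order (a step that is already met when the one before it is completed fails the run):
1. the module is fully home in the pocket with the lever still open (z of module in the frame of stand between 0.0155 and 0.0205 m and x of module in the frame of stand between -0.0405 and 0.0005 m and y of module in the frame of stand between 0.077 and 0.083 m and angle between module's own z axis and vertical below 0.06 rad and angle between the x axis of module and the x axis of stand, either way round below 0.08 rad and value of joint lever above 0.5 rad), for 0.1 s.
2. the lever is shut over the seated module (z of module in the frame of stand between 0.0155 and 0.0205 m and x of module in the frame of stand between -0.0405 and 0.0005 m and y of module in the frame of stand between 0.077 and 0.083 m and angle between module's own z axis and vertical below 0.06 rad and angle between the x axis of module and the x axis of stand, either way round below 0.08 rad and value of joint lever below 0.06 rad), for 0.2 s.
3. the arbor is home in the clip, pinion towards the module (all of step 2 and z of arbor in the frame of clip_seat between -0.002 and 0.002 m and x of arbor in the frame of clip_seat between -0.002 and 0.002 m and y of arbor in the frame of clip_seat between -0.009 and 0.009 m and angle between the y axis of arbor and the y axis of stand, either way round below 0.06 rad and y of pinion in the frame of clip_seat above 0 m and value of joint jaw below 0.06 rad), for 0.2 s.
At the end, for the whole second after the job is handed in: Module on the pocket floor (height within 2.5 mm), upright and square to the stand; lever below 0.06 rad; arbor home in the clip (axis within 2 mm of the seat, within 9 mm of centred lengthwise, pinion towards the module), jaw back below 0.06 rad; all at rest (all of step 3 and linear speed of each of module, arbor below 0.02 m/s); the robot touches nothing.
It fails at once if another thing on the bench is moved by more than 30 mm (distance of any of big_module, small_wheel, oiler, screwdriver from where it was at the start of the episode above 0.03 m).
It fails at once if the module is dropped (falls free by some 25 mm or more) (linear speed of module above 0.7 m/s and contact force between module and the fingers below 0.05 N).
It also fails if it takes over 66 s, if anything falls off the work surface, if the arm or the gripper's body presses on something with over 40 N, if the wrist force passes 120 N, or if a joint passes its speed limit or range.

## Working session

There is one attempt and no reset: what is moved stays moved. The work goes in short steps, Python scripts to look and compute and a shell command to move; the robot and the scene stay as the last step left them, time stands still between calls to the robot, and variables do not carry over. Pictures are saved under pics/ and viewed, at most 10 in all, crops included, and the job is handed in when it is done.

```bash
ls; mkdir -p pics; cat > h.py <<'E'
import numpy as np, cv2
from plant import robot, eyes
def snap(n):
    p,d=eyes.camera(n); np.savez('%s.npz'%n,p=p,d=d); return p,d
def load(n):
    z=np.load('%s.npz'%n); return z['p'],z['d']
def cal(n):
    c=eyes.calibration(n); K=np.array(c['mtx']);R=cv2.Rodrigues(np.array(c['rvec'],float))[0];t=np.array(c['tvec'],float).ravel(); return K,R,t
def cloud(n,d):
    K,R,t=cal(n); v,u=np.mgrid[:d.shape[0],:d.shape[1]]
    pc=np.stack([(u-K[0,2])/K[0,0]*d,(v-K[1,2])/K[1,1]*d,d],-1)
    return (pc-t)@R   # world points HxWx3
def ray(n,uv,z):
    K,R,t=cal(n); q=np.linalg.inv(K)@np.array([uv[0],uv[1],1.]); D=R.T@q; C=-R.T@t
    return C+D*(z-C[2])/D[2]
def proj(n,P):
    K,R,t=cal(n); q=K@(R@np.asarray(P,float)+t); return q[:2]/q[2]
E
python3 - <<'E'
from h import *
for n in('scene','top'):
    p,d=snap(n); cv2.imwrite('pics/%s0.png'%n,p[:,:,::-1]); K,R,t=cal(n); print(n,-R.T@t,K[0,0],(d>0).mean())
print(robot.get_state())
E
```

```text
nudge.py
pics
plant.py
scene [ 1.09502355 -0.45717694  0.68725405] 428.06955934198345 0.9958375850340137
top [0.48070329 0.0476236  1.07580571] 536.914537679502 0.9957950680272109
{'time_s': 0.1, 'qpos': array([ 1.2331097 ,  0.46938528, -0.04856753,  1.5335796 ,  0.02410381,
        1.14103875, -0.08231905]), 'joint_vel': array([-1.53971270e-04, -2.62909877e-03,  8.16145326e-04, -4.17969430e-03,
       -5.44658209e-05,  2.42528848e-03,  3.78612254e-04]), 'joint_efforts': array([ 4.59445782e-04, -5.11515999e+01, -4.70806437e-02, -2.38389337e+01,
        1.07883511e-02,  4.38637479e-03, -1.74681560e-05]), 'tcp_pos': array([ 0.20497981, -0.64260019,  0.25234757]), 'orientation': array([-3.13976909e+00,  8.13880932e-05,  3.08773901e-01]), 'wrist_force': array([0.85603564, 0.23012617, 0.2241884 ]), 'moment': array([ 0.04481093,  0.0036999 , -0.04254102]), 'gripper_force': 0.0, 'gripper_width': 0.08520453454899111}
```

View pics/scene0.png

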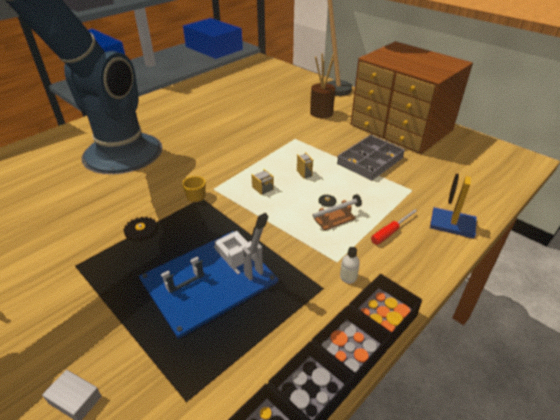

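View pics/top0.png

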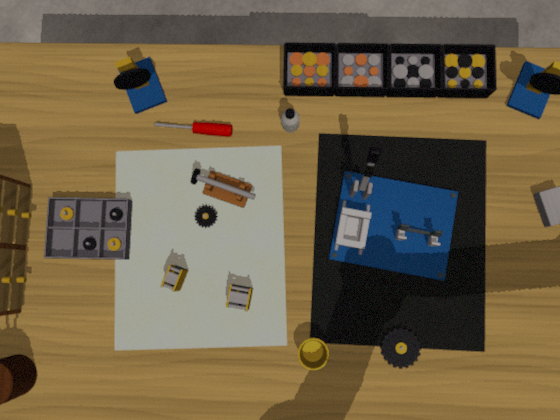

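The scene view shows the stand at about (205,285) with its lever up near (258,235), the taller slim module at (304,165), the low one at (262,182) and the arbor at (338,208). In the top view the slim module is at about (174,277), the big one at (239,296), the stand at (395,225) and the rest and arbor at (228,188), with the pinion at the left end.

```bash
cat > meas.py <<'E'
from h import *
np.set_printoptions(precision=4,suppress=True)
p,d=load('top'); W=cloud('top',d); hsv=cv2.cvtColor(p,cv2.COLOR_RGB2HSV)
ps,ds=load('scene'); WS=cloud('scene',ds)
print('bench z',[np.median(W[a:b,c:e,2]) for a,b,c,e in((300,330,130,160),(320,340,330,360),(200,220,270,280))], np.std(W[300:330,130:160,2]))
def rect(mask):
    c,_=cv2.findContours(mask.astype(np.uint8),cv2.RETR_EXTERNAL,cv2.CHAIN_APPROX_NONE); return cv2.minAreaRect(np.vstack([max(c,key=cv2.contourArea)]))
def rectw(n,mask,z):
    c,_=cv2.findContours(mask.astype(np.uint8),cv2.RETR_EXTERNAL,cv2.CHAIN_APPROX_NONE); c=max(c,key=cv2.contourArea)[:,0]
    P=np.array([ray(n,u,z)[:2] for u in c]).astype(np.float32); r=cv2.minAreaRect(P*1000); return r
# stand
m=np.zeros(d.shape,bool); m[165:285,325:465]=1
blue=m&(hsv[...,0]>100)&(hsv[...,0]<125)&(hsv[...,1]>150)&(hsv[...,2]>50)
print('blue z top',np.median(W[blue][:,2])); ms=np.zeros(d.shape,bool); ms[230:340,130:290]=1
hs=cv2.cvtColor(ps,cv2.COLOR_RGB2HSV); bs=ms&(hs[...,0]>100)&(hs[...,0]<125)&(hs[...,1]>150)
print('blue z scene',np.median(WS[bs][:,2]))
print('stand rect mm',rectw('top',blue,0.012))
for nm,(r0,r1,c0,c1) in {'A':(255,300,155,195),'B':(270,320,220,260)}.items():
    s=np.zeros(d.shape,bool); s[r0:r1,c0:c1]=1
    h=W[...,2]; top=np.percentile(h[s],[90,97,99.5]); t=s&(h>top[0]-0.006)
    print(nm,top,rectw('top',t,np.median(h[t])),W[t].mean(0))
for nm,(lo,hi) in {'A':((0,0),(0,0))}.items(): pass
# nest heights
s=np.zeros(d.shape,bool); s[190:260,325:380]=1
for a,b in((.03,.045),(.046,.06)):
    t=s&(W[...,2]>a)&(W[...,2]<b); print('nest',a,t.sum(),np.median(W[t],0))
K=8
for nm,(r0,r1,c0,c1) in {'nest':(140,262,325,470),'arb':(160,215,185,265)}.items():
    cv2.imwrite('pics/%s.png'%nm,cv2.resize(p[r0:r1,c0:c1,::-1],None,fx=5,fy=5,interpolation=cv2.INTER_CUBIC))
E
python3 meas.py
```

```text
bench z [np.float64(0.0006326953478964927), np.float64(0.0009343365357422076), np.float64(0.0009745226200740078)] 0.08751552805674037
blue z top 0.012238530146844397
blue z scene 0.012391074435823358
stand rect mm ((577.97998046875, -136.89138793945312), (230.880126953125, 180.99154663085938), 80.42267608642578)
A [0.0547 0.0575 0.0601] ((465.1334228515625, 288.6719665527344), (29.39067268371582, 43.66153335571289), 69.8631362915039) [0.4654 0.284  0.0753]
B [0.0432 0.0455 0.0478] ((430.3893127441406, 162.49508666992188), (42.30339813232422, 43.774044036865234), 80.41801452636719) [0.4308 0.1613 0.0553]
nest 0.03 559 [ 0.5565 -0.0527  0.0381]
nest 0.046 206 [ 0.5956 -0.0606  0.0521]
```

```bash
cat > meas2.py <<'E'
from h import *
np.set_printoptions(precision=1,suppress=True)
th=np.radians(80.42-90); O=np.array([.578,-.1369]); X=np.array([np.cos(th),np.sin(th)]); Y=np.array([-X[1],X[0]])
for n in('top','scene'):
    p,d=load(n); W=cloud(n,d).reshape(-1,3); C=p.reshape(-1,3)
    S=np.c_[(W[:,:2]-O)@X,(W[:,:2]-O)@Y,W[:,2]]*1000
    on=(abs(S[:,0])<95)&(abs(S[:,1])<120)
    def q(nm,m): 
        a=S[m&on]; print(n,nm,len(a),'med',np.median(a,0),'lo',np.percentile(a,3,0),'hi',np.percentile(a,97,0)) if len(a)>3 else print(nm,len(a))
    z=S[:,2];y=S[:,1];x=S[:,0]
    q('rim38',(z>36)&(z<40)&(y>40)&(x<30)); q('stop',(z>50)&(z<54)&(y>40)&(x<45)); q('floor',(z>15)&(z<21)&(y>60)&(y<100)&(x<40)&(x>-50))
    q('posts',(z>88)&(z<95)&(y>40)&(x>20))
    q('rimstrip',(z>36)&(z<40)&(abs(y-80)<8)&(x<30)); q('pocketstrip',(z<30)&(z>14)&(abs(y-80)<8)&(x<30))
    q('fork-',(z>45)&(y<-50)); 
    for lo,hi in((-90,-60),(-40,-5),(-120,-90),(-5,20)): q('clip%d'%lo,(z>45)&(y>lo)&(y<hi)&(z<70)&(x<40))
    q('lever',(z>110)&(y>40))
    # blue plate edges
    hsv=cv2.cvtColor(p,cv2.COLOR_RGB2HSV).reshape(-1,3); b=(hsv[:,0]>100)&(hsv[:,0]<125)&(hsv[:,1]>150)&(abs(z-12)<4)&(abs(x)<120)&(abs(y)<140)
    a=S[b]; print(n,'plate',a[:,:2].min(0),a[:,:2].max(0)); 
    r=cv2.minAreaRect(a[:,:2].astype(np.float32)); print(r)
    w=(W[:,0]>.58)&(W[:,0]<.72)&(W[:,1]>.1)&(W[:,1]<.3)
    a=W[w&(W[:,2]>.037)&(W[:,2]<.06)]; g=a[(a[:,2]<.0445)]
    vx,vy,x0,y0=cv2.fitLine(g[:,:2].astype(np.float32),cv2.DIST_HUBER,0,1e-4,1e-4).ravel(); s=(a[:,:2]-[x0,y0])@[vx,vy]
    print(n,'arbor dir deg',np.degrees(np.arctan2(vy,vx)),'pt',np.array([x0,y0])*1000,'ends',np.percentile(s,[0,2,98,100])*1000,'ztop',np.percentile(g[:,2],[50,90])*1000, 'centre',(np.array([x0,y0])+np.array([vx,vy])*(s.min()+s.max())/2)*1000)
E
python3 meas2.py
```

```text
top rim38 361 med [-37.7  80.   38.1] lo [-58.6  52.   36.1] hi [ -2.8 106.1  39.8]
top stop 134 med [ 4.5 78.8 51.9] lo [-1.4 53.2 50.4] hi [ 10.4 105.4  53.8]
top floor 313 med [-21.3  78.1  18. ] lo [-44.2  64.1  15.3] hi [34.9 92.1 20.6]
top posts 112 med [48.8 79.7 91.7] lo [39.4 63.  88.5] hi [58.9 95.5 94.6]
top rimstrip 41 med [-53.8  80.3  38.4] lo [-59.1  73.   36.2] hi [-1.7 87.4 39.9]
top pocketstrip 226 med [-25.1  80.   17.9] lo [-71.8  72.4  14.3] hi [18.2 87.6 23.2]
top fork- 90 med [ -9.6 -77.6  55.1] lo [-27.8 -86.   47.7] hi [ -1.5 -70.4  65.2]
top clip-90 90 med [ -9.6 -77.6  55.1] lo [-27.8 -86.   47.7] hi [ -1.5 -70.4  65.2]
top clip-40 86 med [ -9.6 -13.5  56.2] lo [-27.9 -21.3  49.3] hi [-1.6 -6.  66.6]
clip-120 0
clip-5 0
top lever 315 med [ 77.5  79.7 173.4] lo [ 55.9  71.8 113.1] hi [ 93.4  87.8 206. ]
top plate [ -90.4 -116.1] [ 90.  114.2]
((-0.2069549560546875, -0.9609909057617188), (180.38006591796875, 230.21194458007812), 0.015616185963153839)
top arbor dir deg 71.819145 pt [644.4 197.1] ends [-62.7 -60.1  64.7  65.9] ztop [40.8 43.2] centre [644.9 198
[... 423 characters left out ...]
tstrip 76 med [-42.1  78.1  19.8] lo [-48.9  72.4  16.5] hi [11.9 87.3 28.9]
scene fork- 94 med [ -5.  -78.1  52.6] lo [-25.3 -85.2  45.4] hi [ -0.2 -70.5  64. ]
scene clip-90 94 med [ -5.  -78.1  52.6] lo [-25.3 -85.2  45.4] hi [ -0.2 -70.5  64. ]
scene clip-40 83 med [ -6.  -14.8  52.5] lo [-25.4 -21.4  46.7] hi [ 0.6 -6.9 65.6]
clip-120 0
clip-5 0
scene lever 237 med [ 79.9  74.1 159.9] lo [ 62.9  70.2 114.9] hi [ 94.3  84.5 205.4]
scene plate [ -89.6 -115.7] [ 92.6 112.8]
((1.4850540161132812, -1.4344100952148438), (228.46266174316406, 182.14083862304688), 89.98457336425781)
scene arbor dir deg 71.62395 pt [652.8 209.7] ends [-77.3 -75.5  51.2  52.4] ztop [40.5 42.9] centre [648.9 197.8]
```

View pics/nest.png

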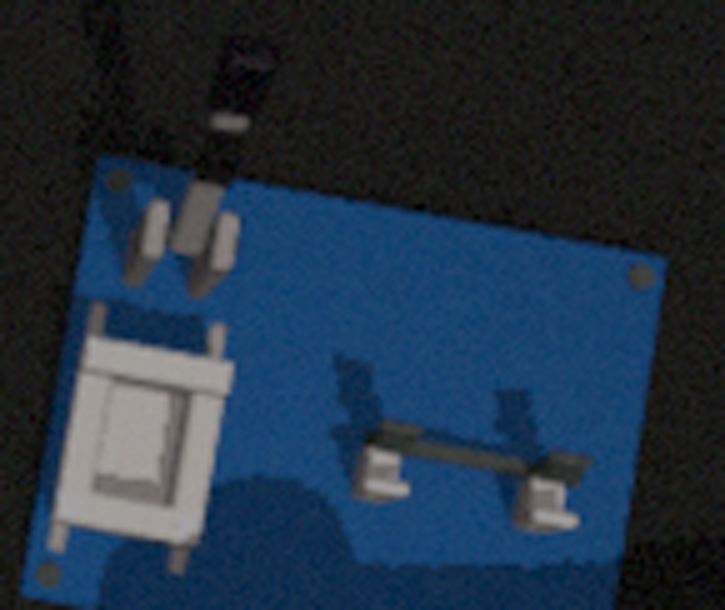

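View pics/arb.png

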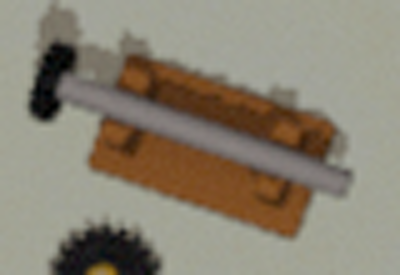

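The nest crop shows the stop wall at about y=365 px, the open pocket at (140,440) and the two forks at (380,475) and (545,505). In the arbor crop the pinion is at (50,80) and the rod's far end at (345,185). The depth readings put the pocket centre at stand x of about -24.4 mm, a nest offset of about -4.4 mm.

```bash
cat > go.py <<'E'
# usage: go.py x,y,z,yawdeg ... -> shifts in the tool axes from the pose now
import sys; from h import *
s=robot.get_state(); p=s['tcp_pos']; from scipy.spatial.transform import Rotation as Ro
R=Ro.from_euler('xyz',s['orientation']).as_matrix(); y0=s['orientation'][2]
print('now',p.round(4),'rpy',s['orientation'].round(4),'q',s['qpos'].round(2),'t',s['time_s'])
for a in sys.argv[1:]:
    v=[float(k) for k in a.split(',')]; t=-(np.radians(v[3])-y0); t=(t+np.pi)%(2*np.pi)-np.pi
    print((R.T@(np.array(v[:3])-p)).round(4),round(t,3))
E
cat > sf.py <<'E'
from h import *
th=np.radians(80.42-90); O=np.array([.578,-.1369]); X=np.array([np.cos(th),np.sin(th)]); Y=np.array([-X[1],X[0]])
def s2w(x,y): return O+x*X+y*Y
def w2s(p): return np.array([(np.asarray(p)[:2]-O)@X,(np.asarray(p)[:2]-O)@Y])
def S(n):
    p,d=load(n); W=cloud(n,d); return np.dstack([(W[...,:2]-O)@X,(W[...,:2]-O)@Y,W[...,2]])*1000,p
E
python3 - <<'E'
from sf import *
np.set_printoptions(precision=1,suppress=True,linewidth=150)
print('pocket w',s2w(-.0244,.08)*1000)
for n in('top','scene'):
    A,p=S(n); A=A.reshape(-1,3); 
    for yl in((-84,-72),(-20,-8)):
        a=A[(A[:,1]>yl[0])&(A[:,1]<yl[1])&(A[:,2]>20)&(A[:,0]<30)&(A[:,0]>-50)]
        print(n,yl); a=a[np.argsort(a[:,0])]
        for b in range(-36,12,2):
            c=a[(a[:,0]>=b)&(a[:,0]<b+2)]; 
            if len(c): print(b,len(c),'zmax %.0f zmed %.0f'%(c[:,2].max(),np.median(c[:,2])),end=' | ')
        print()
E
python3 go.py .46,-.25,.25,-20.14 .48,.1,.25,-20.14 .465,.2887,.15,-20.14 .465,.2887,.05,-20.14
```

```text
pocket w [567.3 -54. ]
top (-84, -72)
-30 10 zmax 53 zmed 33 | -28 11 zmax 55 zmed 50 | -26 10 zmax 57 zmed 52 | -24 7 zmax 57 zmed 51 | -22 5 zmax 40 zmed 37 | -20 8 zmax 38 zmed 36 | -18 6 zmax 40 zmed 35 | -16 7 zmax 39 zmed 36 | -14 7 zmax 40 zmed 35 | -12 15 zmax 57 zmed 49 | -10 11 zmax 60 zmed 55 | -8 9 zmax 63 zmed 59 | -6 8 zmax 66 zmed 63 | -4 9 zmax 65 zmed 63 | -2 4 zmax 64 zmed 61 | 
top (-20, -8)
-30 10 zmax 51 zmed 31 | -28 12 zmax 57 zmed 54 | -26 6 zmax 55 zmed 54 | -24 6 zmax 57 zmed 53 | -22 3 zmax 37 zmed 36 | -20 7 zmax 40 zmed 36 | -18 7 zmax 38 zmed 36 | -16 7 zmax 38 zmed 36 | -14 8 zmax 52 zmed 38 | -12 12 zmax 56 zmed 50 | -10 11 zmax 62 zmed 57 | -8 10 zmax 64 zmed 58 | -6 10 zmax 67 zmed 63 | -4 8 zmax 67 zmed 65 | -2 3 zmax 65 zmed 63 | 
scene (-84, -72)
-28 3 zmax 53 zmed 52 | -26 6 zmax 55 zmed 53 | -24 15 zmax 55 zmed 49 | -22 15 zmax 56 zmed 51 | -20 6 zmax 51 zmed 36 | -18 1 zmax 26 zmed 26 | -16 2 zmax 37 zmed 34 | -14 3 zmax 36 zmed 28 | -10 3 zmax 36 zmed 33 | -8 1 zmax 50 zmed 50 | -6 21 zmax 63 zmed 47 | -4 49 zmax 64 zmed 39 | -2 30 zmax 66 zmed 38 | 0 3 zmax 63 zmed 63 | 
scene (-20, -8)
-28 3 zmax 53 zmed 38 | -26 7 zmax 55 zmed 53 | -24 15 zmax 56 zmed 51 | -22 18 zmax 55 zmed 48 | -20 2 zmax 30 zmed 26 | -18 4 zmax 38 zmed 35 | -16 2 zmax 35 zmed 31 | -14 4 zmax 35 zmed 29 | -12 1 zmax 27 zmed 27 | -10 5 zmax 54 zmed 35 | -8 4 zmax 51 zmed 41 | -6 20 zmax 54 zmed 46 | -4 42 zmax 65 zmed 37 | -2 23 zmax 66 zmed 43 | 0 5 zmax 65 zmed 64 | 
now [ 0.205  -0.6426  0.2523] rpy [-3.1398e+00  1.0000e-04  3.0880e-01] q [ 1.23  0.47 -0.05  1.53  0.02  1.14 -0.08] t 0.1
[ 0.3623 -0.2965  0.0029] 0.66
[ 0.4877 -0.6239  0.0034] 0.66
[ 0.5307 -0.8081  0.1038] 0.66
[ 0.5308 -0.8079  0.2038] 0.66
```

```bash
python3 nudge.py '[[0.07,[0.045,-0.037,0],0.08],[0.07,[0.09,-0.074,0],0.16],[0.07,[0.136,-0.111,0],0.25],[0.07,[0.18,-0.148,0],0.33],[0.07,[0.226,-0.185,0],0.41],[0.07,[0.272,-0.222,0],0.5],[0.07,[0.317,-0.26,0],0.58],[0.07,[0.362,-0.3,0],0.66],[0.07,[0.383,-0.354,0],0.66],[0.07,[0.404,-0.408,0],0.66],[0.07,[0.425,-0.462,0],0.66],[0.07,[0.446,-0.516,0],0.66]]'; python3 go.py .48,.1,.25,-20.14 .4651,.2887,.15,-20.14 .4651,.2887,.05,-20.14
```

```text
time_s: 1.6
tcp_pos: [0.4729, -0.0142, 0.2532]
orientation: [3.141, -0.0, -0.351]
wrist_force: [0.6, 0.7, 0.3]
gripper_width: 0.0701
gripper_force: 0.0
now [ 0.4729 -0.0142  0.2532] rpy [ 3.1414e+00 -1.0000e-04 -3.5130e-01] q [ 0.23  0.16 -0.32  1.98  0.06  1.01 -2.04] t 1.6
[-0.0326 -0.1096  0.0032] 0.0
[-0.1116 -0.2817  0.1031] 0.0
[-0.1116 -0.2817  0.2031] 0.0
```

```bash
python3 nudge.py '[[0.07,[-0.02,-0.055,0],0],[0.07,[-0.04,-0.11,0.02],0],[0.07,[-0.065,-0.165,0.05],0],[0.07,[-0.09,-0.22,0.08],0],[0.07,[-0.1116,-0.2817,0.12],0],[0.07,[-0.1116,-0.2817,0.16],0],[0.07,[-0.1116,-0.2817,0.19],0],[0.07,[-0.1116,-0.2817,0.205],0],[0.07,[-0.1116,-0.2817,0.205],0]]'; python3 go.py .4651,.2887,.048,-20.14; python3 - <<'E'
from h import *
p,d=snap('scene'); q=proj('scene',[.465,.289,.05]).astype(int); print(q)
r=p[q[1]-70:q[1]+50,max(0,q[0]-80):q[0]+80]; cv2.imwrite('pics/g1.png',cv2.resize(r[:,:,::-1],None,fx=4,fy=4))
E
```

```text
time_s: 2.72
tcp_pos: [0.4652, 0.2862, 0.0477]
orientation: [3.14, 0.001, -0.352]
wrist_force: [0.2, 0.4, -0.2]
gripper_width: 0.0702
gripper_force: 0.0
now [0.4652 0.2862 0.0477] rpy [ 3.1401e+00  9.0000e-04 -3.5190e-01] q [-0.54  0.53 -0.12  2.    0.11  0.61 -2.65] t 2.725
[-0.0009 -0.0023 -0.0003] -0.0
[304 158]
```

View pics/g1.png

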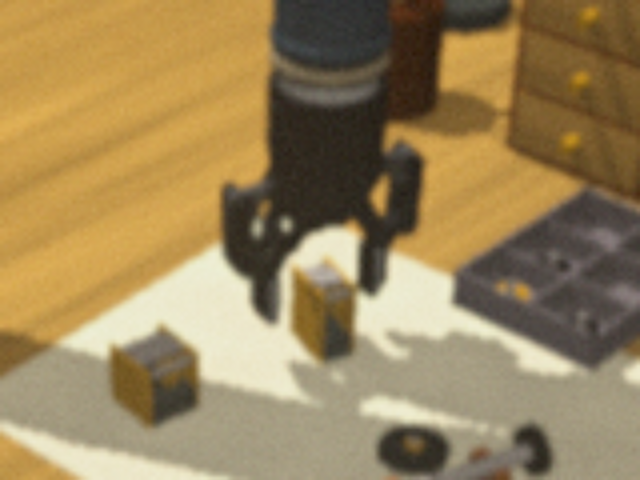

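The fingers straddle the slim module at about (325,310) px in the crop, one finger each side of the plates. Closing now.

```bash
python3 nudge.py '[[0.02,[0,0,0],0],[0.02,[0,0,0],0],[0.02,[0,0,0],0],[0.02,[0,0,0],0],[0.02,[0,0,0],0],[0.02,[0,0,0],0]]'; python3 go.py .567,-.054,.12,-9.58
```

```text
time_s: 3.52
tcp_pos: [0.4664, 0.2874, 0.0496]
orientation: [-3.14, -0.002, -0.352]
wrist_force: [-0.4, -0.6, 6.0]
gripper_width: 0.0272
gripper_force: 59.8
now [0.4664 0.2874 0.0496] rpy [-3.1397e+00 -1.7000e-03 -3.5150e-01] q [-0.54  0.53 -0.12  2.    0.11  0.61 -2.65] t 3.525
[ 0.2121  0.2857 -0.0706] -0.184
```

```bash
python3 nudge.py '[[0.02,[0,0,-0.03],0],[0.02,[0,0,-0.07],0],[0.02,[0.03,0.04,-0.09],-0.03],[0.02,[0.065,0.085,-0.09],-0.07],[0.02,[0.1,0.13,-0.09],-0.11],[0.02,[0.135,0.175,-0.09],-0.15],[0.02,[0.17,0.22,-0.09],-0.184],[0.02,[0.2,0.265,-0.09],-0.184],[0.02,[0.2,0.28,-0.09],-0.184],[0.02,[0.2,0.28,-0.09],-0.184]]'; python3 -c "
from sf import *
print(s2w(-.0273,.08),w2s(robot.get_state()['tcp_pos']))"; python3 go.py .5642,-.0535,.096,-9.58
```

```text
time_s: 4.78
tcp_pos: [0.5557, -0.0457, 0.1379]
orientation: [3.141, 0.002, -0.17]
wrist_force: [-0.1, 1.0, -2.4]
gripper_width: 0.0277
gripper_force: 59.8
[ 0.56439469 -0.05347227] [-0.03712793  0.08623381]
now [ 0.5557 -0.0457  0.1379] rpy [ 3.1413e+00  1.6000e-03 -1.6960e-01] q [ 0.08  0.41 -0.09  1.92  0.05  0.81 -1.78] t 4.775
[0.0097 0.0063 0.0419] -0.002
```

```bash
python3 nudge.py '[[0.02,[0.0097,0.0063,0.01],-0.002],[0.02,[0.0097,0.0063,0.025],-0.002],[0.02,[0.0097,0.0063,0.041],-0.002],[0.02,[0.0097,0.0063,0.041],-0.002],[0.02,[0.0097,0.0063,0.041],-0.002]]'; python3 - <<'E'
from sf import *
np.set_printoptions(precision=1,suppress=True)
print(w2s(robot.get_state()['tcp_pos'])*1000)
for n in('top','scene'):
    snap(n); A,p=S(n); 
    h=cv2.cvtColor(p,cv2.COLOR_RGB2HSV)
    m=(A[...,2]>46)&(A[...,2]<100)&(A[...,0]<0)&(A[...,0]>-62)&(abs(A[...,1]-80)<22)
    a=A[m&(h[...,0]<35)&(h[...,1]>90)]; 
    if len(a)>5: print(n,len(a),np.percentile(a,[2,50,98],axis=0))
    if n=='scene':
        q=proj(n,np.r_[s2w(-.02,.06),.07]).astype(int); cv2.imwrite('pics/g2.png',cv2.resize(p[q[1]-60:q[1]+50,q[0]-75:q[0]+75,::-1],None,fx=5,fy=5))
E
```

```text
time_s: 5.4
tcp_pos: [0.5654, -0.0522, 0.0972]
orientation: [-3.142, 0.0, -0.165]
wrist_force: [0.7, -0.2, -0.5]
gripper_width: 0.0271
gripper_force: 59.7
[-26.5  81.4]
top 6 [[-50.3  93.7  51.3]
 [-47.4  94.6  67. ]
 [-43.6  94.8  81.2]]
scene 206 [[-40.1  66.3  52.3]
 [-11.4  72.3  74.4]
 [ -4.5  94.8  99.7]]
```

View pics/g2.png

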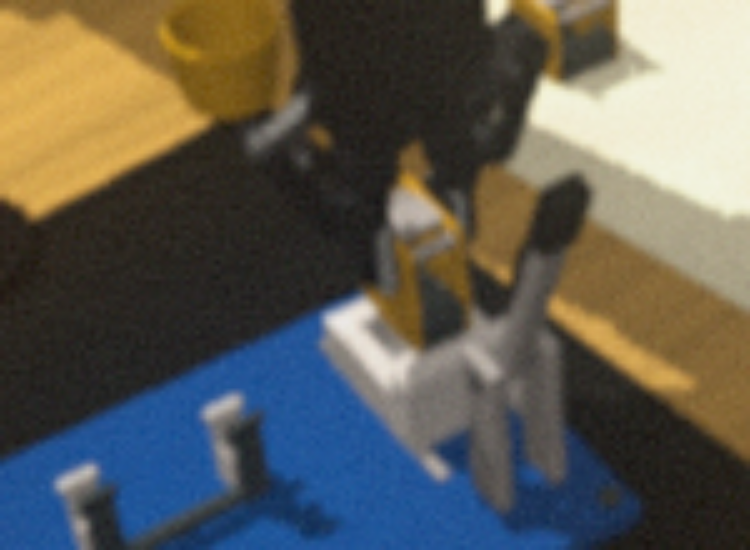

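The crop shows the module held upright between the fingers at (430,290), just above the nest at (395,350). Next I feel for the stop.

```bash
python3 nudge.py '[[0.02,[0.001,0.0006,0],0],[0.02,[0.002,0.0006,0],0],[0.02,[0.003,0.0006,0],0],[0.02,[0.0035,0.0006,0],0],[0.02,[0.0035,0.0006,0],0]]'; python3 nudge.py '[[0.02,[0.0005,0,0],0],[0.02,[0.001,0,0],0],[0.02,[0.001,0,0],0]]';python3 nudge.py '[[0.02,[0.0005,0,0],0],[0.02,[0.001,0,0],0],[0.02,[0.001,0,0],0]]'; python3 go.py
```

```text
time_s: 6.12
tcp_pos: [0.5688, -0.0538, 0.0973]
orientation: [3.142, -0.0, -0.165]
wrist_force: [0.1, -0.4, -1.2]
gripper_width: 0.0273
gripper_force: 59.7
time_s: 6.5
tcp_pos: [0.5698, -0.0539, 0.0973]
orientation: [3.142, -0.0, -0.165]
wrist_force: [-0.2, -0.6, -2.1]
gripper_width: 0.0272
gripper_force: 59.7
time_s: 6.88
tcp_pos: [0.5704, -0.054, 0.0972]
orientation: [3.141, 0.001, -0.165]
wrist_force: [-0.6, 0.0, -1.9]
gripper_width: 0.027
gripper_force: 59.7
now [ 0.5704 -0.054   0.0972] rpy [ 3.1415e+00  6.0000e-04 -1.6520e-01] q [ 0.09  0.49 -0.09  1.92  0.06  0.74 -1.77] t 6.875
```

```bash
for i in 1; do python3 nudge.py '[[0.02,[0.0005,0,0],0],[0.02,[0.001,0,0],0],[0.02,[0.001,0,0],0]]';python3 nudge.py '[[0.02,[0.0005,0,0],0],[0.02,[0.001,0,0],0],[0.02,[0.001,0,0],0]]'; done; python3 -c "
from sf import *
print(w2s(robot.get_state()['tcp_pos'])*1000)"
```

```text
time_s: 7.25
tcp_pos: [0.5706, -0.0541, 0.097]
orientation: [3.141, 0.002, -0.165]
wrist_force: [-3.7, 0.6, -1.1]
gripper_width: 0.0268
gripper_force: 59.9
time_s: 7.62
tcp_pos: [0.5708, -0.0541, 0.0968]
orientation: [3.141, 0.004, -0.165]
wrist_force: [-6.2, 1.4, 1.7]
gripper_width: 0.0267
gripper_force: 60.0
[-20.90541234  80.43421046]
```

```bash
python3 nudge.py '[[0.02,[-0.002,-0.0003,0],0],[0.02,[-0.003,-0.0003,0],0],[0.02,[-0.003,-0.0003,0],0],[0.02,[-0.003,-0.0003,0],0]]'; python3 -c "
from sf import *
print(w2s(robot.get_state()['tcp_pos'])*1000)"
```

```text
time_s: 8.12
tcp_pos: [0.5704, -0.0537, 0.0975]
orientation: [-3.142, -0.001, -0.165]
wrist_force: [-0.7, -0.1, -3.4]
gripper_width: 0.0271
gripper_force: 59.8
[-21.36445971  80.74772041]
```

```bash
python3 nudge.py '[[0.02,[0,0,0],0],[0.02,[0,0,0],0]]'; python3 -c "
from sf import *
print(w2s(robot.get_state()['tcp_pos'])*1000)"
```

```text
time_s: 8.38
tcp_pos: [0.5704, -0.0536, 0.0976]
orientation: [-3.141, -0.001, -0.165]
wrist_force: [-0.0, -0.3, -1.7]
gripper_width: 0.0274
gripper_force: 59.8
[-21.36804851  80.83702176]
```

```bash
python3 nudge.py '[[0.02,[-0.0005,0,0],0],[0.02,[-0.001,0,0],0],[0.02,[-0.001,0,0],0],[0.02,[-0.001,0,0],0]]'; python3 -c "
from sf import *
print(w2s(robot.get_state()['tcp_pos'])*1000)"
```

```text
time_s: 8.88
tcp_pos: [0.5688, -0.0535, 0.0973]
orientation: [3.142, -0.0, -0.165]
wrist_force: [0.8, -0.5, -2.4]
gripper_width: 0.0271
gripper_force: 59.8
[-22.93303866  80.73070388]
```

```bash
python3 nudge.py '[[0.02,[0.0006,0,0.002],0],[0.02,[0.0006,0,0.004],0],[0.02,[0.0006,0,0.006],0],[0.02,[0.0006,0,0.008],0],[0.02,[0.0006,0,0.010],0],[0.02,[0.0006,0,0.011],0],[0.02,[0.0006,0,0.012],0],[0.02,[0.0006,0,0.012],0]]'; python3 -c "
from sf import *
print(w2s(robot.get_state()['tcp_pos'])*1000)"
```

```text
time_s: 9.88
tcp_pos: [0.5693, -0.0536, 0.0853]
orientation: [3.142, 0.0, -0.165]
wrist_force: [0.0, -0.6, -1.8]
gripper_width: 0.0274
gripper_force: 59.8
[-22.41462402  80.74198748]
```

```bash
python3 nudge.py '[[0.02,[0,0,0.0015],0],[0.02,[0,0,0.003],0],[0.02,[0,0,0.0045],0],[0.02,[0,0,0.006],0],[0.02,[0,0,0.006],0]]';  python3 nudge.py '[[0.02,[0,0,0.0015],0],[0.02,[0,0,0.003],0],[0.02,[0,0,0.0045],0],[0.02,[0,0,0.006],0],[0.02,[0,0,0.0075],0],[0.02,[0,0,0.009],0],[0.02,[0,0,0.009],0]]'; python3 -c "
from sf import *
print(w2s(robot.get_state()['tcp_pos'])*1000)"
```

```text
time_s: 10.5
tcp_pos: [0.5693, -0.0537, 0.0791]
orientation: [3.141, 0.0, -0.165]
wrist_force: [-0.1, -0.3, -1.6]
gripper_width: 0.0272
gripper_force: 59.8
time_s: 11.38
tcp_pos: [0.5693, -0.0536, 0.0701]
orientation: [3.141, 0.0, -0.165]
wrist_force: [0.6, -1.5, -2.3]
gripper_width: 0.0272
gripper_force: 59.7
[-22.40852111  80.66338785]
```

Going in freely; about 2.5 mm remain.

```bash
python3 nudge.py '[[0.02,[0,0,0.001],0],[0.02,[0,0,0.002],0],[0.02,[0,0,0.0025],0],[0.02,[0,0,0.003],0],[0.02,[0,0,0.0035],0],[0.02,[0,0,0.0035],0]]'
```

```text
time_s: 12.12
tcp_pos: [0.5694, -0.0537, 0.0676]
orientation: [3.141, -0.0, -0.165]
wrist_force: [-3.3, -2.3, 4.7]
gripper_width: 0.0271
gripper_force: 60.8
```

```bash
python3 nudge.py '[[0.02,[0,0,-0.001],0],[0.06,[0,0,-0.001],0],[0.06,[0,0,-0.001],0],[0.06,[0,0,-0.001],0],[0.06,[0,0,-0.02],0],[0.06,[0,0,-0.06],0],[0.06,[0,0,-0.12],0],[0,[0,0,-0.18],0],[0,[0,0,-0.23],0],[0,[0,0,-0.23],0],[0,[0,0,-0.23],0]]'; python3 - <<'E'
from sf import *
np.set_printoptions(precision=1,suppress=True)
for n in ('top','scene'):
    snap(n); A,p=S(n); a=A.reshape(-1,3); m=(a[:,2]>66)&(a[:,2]<82)&(a[:,0]<10)&(a[:,0]>-60)&(abs(a[:,1]-80)<30); b=a[m]
    if len(b)>5: print(n,'module',len(b),np.percentile(b,[2,50,98],axis=0), cv2.minAreaRect(b[:,:2].astype(np.float32)))
    l=a[(a[:,2]>110)&(a[:,2]<230)&(abs(a[:,1]-80)<10)&(a[:,0]>40)&(a[:,0]<110)]; print('lever',np.median(l,0),np.percentile(l[:,2],98))
s=robot.get_state(); print(s['tcp_pos'],w2s(s['tcp_pos'])*1000)
w=s2w(.125,.08); print(w)
E
```

```text
time_s: 13.5
tcp_pos: [0.5688, -0.0534, 0.2962]
orientation: [3.141, 0.001, -0.165]
wrist_force: [-0.4, -0.0, -0.3]
gripper_width: 0.0
gripper_force: 0.0
top module 256 [[-45.1  66.5  67.1]
 [-27.7  81.8  73.6]
 [ -8.   93.8  77.9]] ((-26.16588592529297, 79.9307861328125), (28.033096313476562, 40.45762634277344), 89.82030487060547)
  return _methods._mean(a, axis=axis, dtype=dtype,
  ret = um.true_divide(
Traceback (most recent call last):
IndexError: index -1 is out of bounds for axis 0 with size 0
```

```bash
python3 - <<'E'
from sf import *
s=robot.get_state(); a=w2s(s['tcp_pos']); z=s['tcp_pos'][2]; print(a,z)
print('pre',(.125-a[0]).round(4),(a[1]-.08).round(4),'to tcp z .2:',z-.2)
for t in (1.9,1.7,1.5,1.3,1.1,.9,.7,.5,.3,.1,0,-.03):
    r=.105; x=.05-r*np.cos(t)+.006*np.sin(t)+.011; zz=.082+r*np.sin(t)+.006*np.cos(t)+.022
    print(t,'dx %.4f dz %.4f'%(x-.125,.2-zz))
E
```

```text
[-0.02325184  0.08073709] 0.2953933808500307
pre 0.1483 0.0007 to tcp z .2: 0.09539338085003068
1.9 dx -0.0244 dz -0.0014
1.7 dx -0.0445 dz -0.0074
1.5 dx -0.0654 dz -0.0092
1.3 dx -0.0863 dz -0.0068
1.1 dx -0.1063 dz -0.0003
0.9 dx -0.1246 dz 0.0100
0.7 dx -0.1404 dz 0.0238
0.5 dx -0.1533 dz 0.0404
0.3 dx -0.1625 dz 0.0592
0.1 dx -0.1679 dz 0.0795
0 dx -0.1690 dz 0.0900
-0.03 dx -0.1691 dz 0.0932
```

```bash
python3 nudge.py '[[0,[0.05,0,0],0],[0,[0.1,0,0],0],[0,[0.148,0.0007,0],0],[0,[0.148,0.0007,0.03],0],[0,[0.148,0.0007,0.065],0],[0,[0.148,0.0007,0.095],0],[0,[0.148,0.0007,0.095],0]]' && python3 nudge.py '[[0,[-0.02,0,0],0],[0,[-0.033,0,-0.004],0],[0,[-0.0445,0,-0.0074],0],[0,[-0.055,0,-0.009],0],[0,[-0.0654,0,-0.0092],0],[0,[-0.076,0,-0.0085],0],[0,[-0.0863,0,-0.0068],0],[0,[-0.0863,0,-0.0068],0]]'; python3 -c "
from sf import *
print(w2s(robot.get_state()['tcp_pos'])*1000)"
```

```text
time_s: 14.42
tcp_pos: [0.7126, -0.0784, 0.1966]
orientation: [3.141, 0.01, -0.165]
wrist_force: [0.0, 1.1, 0.4]
gripper_width: -0.0001
gripper_force: 0.0
time_s: 15.42
tcp_pos: [0.6289, -0.0642, 0.2082]
orientation: [3.141, 0.002, -0.165]
wrist_force: [1.2, 0.2, -0.2]
gripper_width: -0.0
gripper_force: 0.0
[38.06493383 80.17370144]
```

```bash
python3 nudge.py '[[0,[-0.01,0,0.003],0],[0,[-0.02,0,0.0065],0],[0,[-0.03,0,0.011],0],[0,[-0.0383,0,0.0168],0],[0,[-0.047,0,0.023],0],[0,[-0.0541,0,0.0306],0],[0,[-0.061,0,0.039],0],[0,[-0.067,0,0.0472],0],[0,[-0.0762,0,0.066],0],[0,[-0.0816,0,0.084],0],[0,[-0.0827,0,0.092],0],[0,[-0.0827,0,0.092],0]]'; python3 nudge.py '[[0,[0,0,0.002],0],[0,[0,0,0.004],0],[0,[0,0,0.006],0],[0,[0,0,0.007],0],[0,[0,0,0.007],0]]'; python3 -c "
from sf import *
print(w2s(robot.get_state()['tcp_pos'])*1000)"
```

```text
time_s: 16.92
tcp_pos: [0.5481, -0.0508, 0.116]
orientation: [3.141, 0.001, -0.165]
wrist_force: [0.4, 0.3, 0.5]
gripper_width: 0.0
gripper_force: 0.0
time_s: 17.55
tcp_pos: [0.5488, -0.0508, 0.11]
orientation: [-3.142, -0.001, -0.165]
wrist_force: [-1.2, -0.1, 3.4]
gripper_width: 0.0003
gripper_force: 1.8
[-43.12443342  80.04895432]
```

```bash
python3 nudge.py '[[0,[0,0,0.0015],0],[0,[0,0,0.003],0],[0,[0,0,0.003],0]]'; python3 nudge.py '[[0,[0,0,-0.03],0],[0.06,[0,0,-0.08],0],[0.06,[-0.02,0,-0.12],0],[0.06,[-0.02,0,-0.12],0]]'; python3 - <<'E'
from sf import *
np.set_printoptions(precision=1,suppress=True)
snap('scene'); A,p=S('scene'); a=A.reshape(-1,3)
for lo,hi in((-80,-60),(-60,-40),(-40,-20),(-20,0),(0,20),(20,40)):
    b=a[(a[:,0]>lo)&(a[:,0]<hi)&(abs(a[:,1]-80)<4)&(a[:,2]<110)&(a[:,2]>78)]; print(lo,len(b),np.median(b,0) if len(b) else '')
for n in('scene',):
    q=proj(n,np.r_[s2w(0,.06),.07]).astype(int); cv2.imwrite('pics/g3.png',cv2.resize(p[q[1]-60:q[1]+50,q[0]-75:q[0]+75,::-1],None,fx=5,fy=5))
E
python3 go.py .6449,.1975,.2,71.8 .6449,.1975,.039,71.8
```

```text
time_s: 17.92
tcp_pos: [0.5489, -0.0508, 0.1095]
orientation: [3.141, -0.001, -0.165]
wrist_force: [-6.0, 1.2, 21.0]
gripper_width: 0.0
gripper_force: 10.8
time_s: 18.42
tcp_pos: [0.5296, -0.0474, 0.2296]
orientation: [-3.141, -0.006, -0.165]
wrist_force: [-0.8, 1.2, -0.8]
gripper_width: 0.0544
gripper_force: 0.0
-80 19 [-69.9  79.2  88. ]
-60 26 [-51.7  80.1  88.7]
-40 22 [-31.2  79.6  87.7]
-20 25 [-11.6  79.3  87.4]
0 24 [ 9.6 79.7 87.5]
20 29 [30.2 80.1 87.6]
now [ 0.529  -0.0475  0.2277] rpy [-3.1414e+00 -2.8000e-03 -1.6510e-01] q [ 0.1   0.26 -0.1   1.9   0.03  0.98 -1.76] t 18.475
[ 0.074  -0.2607  0.0279] -1.418
[ 0.0735 -0.2607  0.1889] -1.418
```

View pics/g3.png

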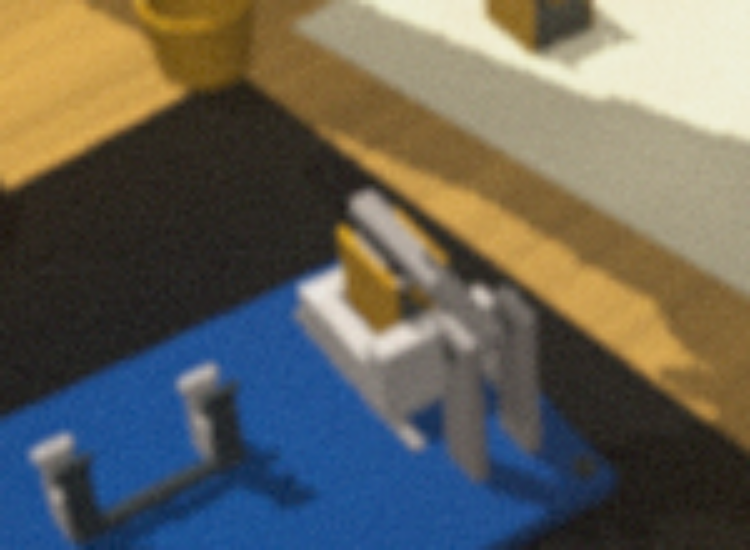

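The lever lies level over the seated module, from (370,200) to (480,300) px, with its top at 87.6 mm all along, so it is shut. Next is a refined arbor measurement.

```bash
python3 - <<'E'
from sf import *
np.set_printoptions(precision=1,suppress=True)
for n in('top','scene'):
    p,d=snap(n); W=cloud(n,d); h=cv2.cvtColor(p,cv2.COLOR_RGB2HSV); w=(abs(W[...,0]-.645)<.09)&(abs(W[...,1]-.2)<.09)
    g=w&(W[...,2]>.030)&(W[...,2]<.046)&(h[...,1]<60)
    k=w&(W[...,2]>.035)&(W[...,2]<.055)&(h[...,2]<60)
    a=W[g]; print(n,len(a),'pinion',W[k].mean(0)*1000,k.sum(),'zmax',np.percentile(a[:,2],[50,90])*1000)
    t=a[a[:,2]>.0385]; 
    vx,vy,x0,y0=cv2.fitLine(t[:,:2].astype(np.float32),cv2.DIST_HUBER,0,1e-4,1e-4).ravel(); v=np.array([vx,vy]); v*=np.sign(v[1]); c=np.array([x0,y0])
    s=(a[:,:2]-c)@v; print(' dir',np.degrees(np.arctan2(v[1],v[0])),'c',c*1000,'low end',np.percentile(s,[0,1,3])*1000,'hi',s.max()*1000,'perp width',np.percentile((a[:,:2]-c)@[-v[1],v[0]],[3,50,97])*1000)
    sk=(W[k][:,:2]-c)@v; print(' pinion along',np.percentile(sk,[3,50,97])*1000)
    print(' centre from low end',(c+v*(np.percentile(s,1)+.065))*1000,' from pinion',(c+v*(np.median(sk)-.059))*1000)
    o=w&(h[...,0]<20)&(h[...,1]>100)&(W[...,2]>.034)&(W[...,2]<.042); print(' uprights', [W[o&(((W[...,:2]-c)@v*sg)>0)].mean(0)*1000 for sg in(1,-1)])
E
```

```text
top 376 pinion [664.  255.1  46.4] 72 zmax [41.2 43.8]
 dir 72.05481 c [645.1 199. ] low end [-64.4 -63.7 -61.5] hi 64.23452214611409 perp width [-6.3  0.  10.5]
 pinion along [55.5 59.3 63.6]
 centre from low end [645.5 200.2]  from pinion [645.2 199.3]
 uprights [array([654.5, 226.5,  37.9]), array([633.8, 165.5,  37.5])]
scene 222 pinion [672.2 249.8  43.4] 10 zmax [40.6 43.3]
 dir 70.90803 c [648.2 197.2] low end [-63.7 -62.9 -62. ] hi 61.93705997978645 perp width [-7.8 -0.8  6.9]
 pinion along [55.6 57.3 60. ]
 centre from low end [648.9 199.2]  from pinion [647.7 195.6]
 uprights [array([661.2, 223. ,  37.6]), array([641.8, 163.4,  37.4])]
```

```bash
python3 nudge.py '[[0.05,[0.009,-0.033,0],-0.178],[0.05,[0.018,-0.066,0],-0.356],[0.05,[0.027,-0.1,0],-0.534],[0.05,[0.037,-0.132,0],-0.712],[0.05,[0.046,-0.165,0],-0.89],[0.05,[0.055,-0.2,0],-1.068],[0.05,[0.064,-0.23,0.01],-1.246],[0.05,[0.074,-0.262,0.03],-1.418],[0.05,[0.074,-0.262,0.06],-1.418],[0.05,[0.074,-0.262,0.1],-1.418],[0.05,[0.074,-0.262,0.12],-1.418],[0.05,[0.074,-0.262,0.12],-1.418]]'; python3 go.py .6452,.1995,.042,71.9
```

```text
time_s: 20.08
tcp_pos: [0.6437, 0.1982, 0.104]
orientation: [-3.138, 0.003, 1.253]
wrist_force: [0.6, -0.3, -0.6]
gripper_width: 0.0499
gripper_force: 0.0
now [0.6437 0.1982 0.104 ] rpy [-3.1377e+00  2.7000e-03  1.2528e+00] q [-0.09  0.65 -0.39  1.65  0.3   0.91 -0.92] t 20.075
[0.0019 0.0012 0.062 ] -0.002
```

```bash
python3 nudge.py '[[0.05,[0.0017,0.001,0.02],0],[0.05,[0.0017,0.001,0.04],0],[0.05,[0.0017,0.001,0.055],0],[0.05,[0.0017,0.001,0.062],0],[0.05,[0.0017,0.001,0.062],0],[0.05,[0.0017,0.001,0.062],0]]'; python3 go.py .6452,.1995,.042,71.9; python3 nudge.py '[[0.025,[0,0,0],0],[0.0,[0,0,0],0],[0.0,[0,0,0],0],[0.0,[0,0,0],0],[0.0,[0,0,0],0]]'
```

```text
time_s: 20.82
tcp_pos: [0.6468, 0.2003, 0.0452]
orientation: [3.141, -0.001, 1.253]
wrist_force: [0.5, -0.4, -0.5]
gripper_width: 0.0498
gripper_force: 0.0
now [0.6468 0.2003 0.0452] rpy [ 3.1407e+00 -8.0000e-04  1.2528e+00] q [-0.11  0.72 -0.37  1.67  0.33  0.81 -0.95] t 20.825
[-0.0013 -0.0013  0.0032] -0.002
time_s: 21.45
tcp_pos: [0.6467, 0.2001, 0.0452]
orientation: [3.141, -0.0, 1.253]
wrist_force: [-1.3, -0.8, 4.4]
gripper_width: 0.0099
gripper_force: 58.6
```

```bash
python3 nudge.py '[[0.03,[0,0,0],0],[0.03,[0,0,0.001],0],[0.03,[-0.0013,0,0.004],0],[0.03,[-0.0013,0,0.004],0],[0,[-0.0013,0,0.004],0],[0.0,[-0.0013,0,0.004],0],[0.0,[-0.0013,0,0.004],0],[0.0,[-0.0013,0,0.004],0]]'; python3 go.py
```

```text
time_s: 22.45
tcp_pos: [0.646, 0.1989, 0.0407]
orientation: [3.141, -0.0, 1.253]
wrist_force: [-1.2, -1.0, 0.6]
gripper_width: 0.0099
gripper_force: 58.4
now [0.646  0.1989 0.0407] rpy [ 3.1414 -0.      1.2528] q [-0.11  0.73 -0.36  1.67  0.33  0.8  -0.95] t 22.45
```

```bash
python3 nudge.py '[[0,[0,0,-0.03],0],[0,[0,0,-0.08],0],[0,[0,0,-0.13],0],[0,[0,0,-0.15],0],[0,[0,0,-0.15],0]]'; python3 -c "
from sf import *
print(s2w(-.0143,-.0453))"; python3 go.py .5564,-.1792,.18,80.42
```

```text
time_s: 23.08
tcp_pos: [0.6463, 0.199, 0.1914]
orientation: [3.14, -0.001, 1.253]
wrist_force: [0.1, 0.5, -2.0]
gripper_width: 0.0103
gripper_force: 58.5
[ 0.55636039 -0.17918838]
now [0.6463 0.199  0.1914] rpy [ 3.1399e+00 -9.0000e-04  1.2527e+00] q [-0.07  0.56 -0.42  1.58  0.25  1.06 -0.88] t 23.075
[-0.3873  0.0329  0.0111] -0.151
```

```bash
python3 nudge.py '[[0,[-0.05,0.004,0],-0.02],[0,[-0.1,0.008,0],-0.04],[0,[-0.15,0.013,0],-0.06],[0,[-0.2,0.017,0],-0.08],[0,[-0.25,0.021,0],-0.1],[0,[-0.3,0.025,0],-0.12],[0,[-0.35,0.03,0],-0.14],[0,[-0.387,0.033,0.03],-0.151],[0,[-0.387,0.033,0.07],-0.151],[0,[-0.387,0.033,0.095],-0.151],[0,[-0.387,0.033,0.106],-0.151],[0,[-0.387,0.033,0.106],-0.151]]'; python3 - <<'E'
from sf import *
np.set_printoptions(precision=1,suppress=True)
s=robot.get_state(); print(w2s(s['tcp_pos'])*1000,s['tcp_pos'][2],s['orientation'])
for n in('top','scene'):
    p,d=snap(n); A,_=S(n); h=cv2.cvtColor(p,cv2.COLOR_RGB2HSV)
    for sg,(lo,hi) in {'far':(-115,-88),'mid+':(-2,9),'pin':(5,25)}.items():
        m=(A[...,1]>lo)&(A[...,1]<hi)&(abs(A[...,0]+14)<22)&(A[...,2]>66)&(A[...,2]<100); b=A[m]
        if len(b)>3: print(n,sg,len(b),np.percentile(b,[3,50,97],axis=0))
    if n=='scene':
        q=proj(n,np.r_[s2w(-.015,-.046),.06]).astype(int); cv2.imwrite('pics/g4.png',cv2.resize(p[q[1]-60:q[1]+50,q[0]-75:q[0]+75,::-1],None,fx=5,fy=5))
E
```

```text
time_s: 24.58
tcp_pos: [0.5553, -0.1787, 0.083]
orientation: [-3.138, -0.0, 1.404]
wrist_force: [0.4, -0.8, -1.5]
gripper_width: 0.0103
gripper_force: 58.6
[-15.4 -45. ] 0.08303512175917126 [-3.1 -0.   1.4]
top mid+ 37 [[-21.3  -1.1  78.7]
 [-17.    3.8  83.9]
 [-11.3   8.6  88.6]]
top pin 125 [[-30.7   5.9  77. ]
 [-17.1  15.3  86.8]
 [ -1.9  20.6  95.6]]
scene far 73 [[ -17.3 -108.5   78. ]
 [ -10.9  -99.3   83.5]
 [  -7.1  -89.    86.2]]
scene mid+ 32 [[-15.6  -1.9  77.4]
 [-10.4   3.4  83.5]
 [ -8.1   8.8  86.5]]
scene pin 113 [[-25.4   6.7  71.7]
 [ -9.3  12.6  85.9]
 [  1.3  19.3  95.2]]
```

View pics/g4.png

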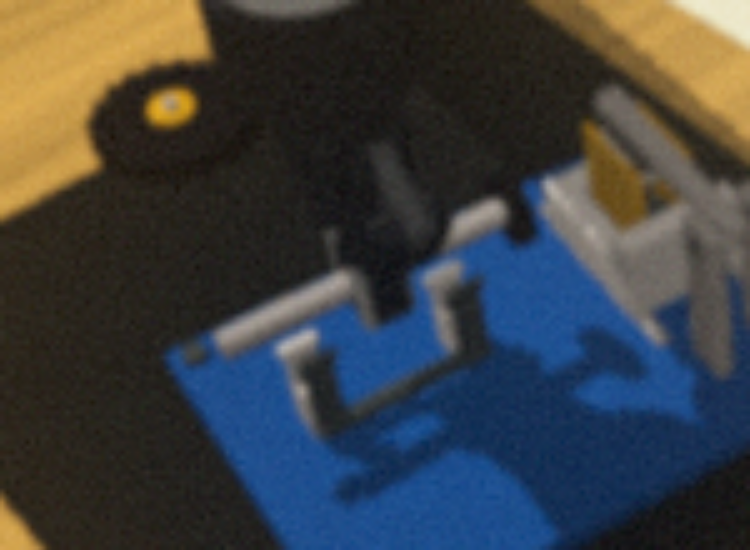

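The crop shows the rod held level over the forks, from (225,335) to (500,215), with the pinion at (520,220) on the module side.

```bash
python3 nudge.py '[[0,[0,0.0014,0.003],0],[0,[0,0.0014,0.008],0],[0,[0,0.0014,0.013],0],[0,[0,0.0014,0.018],0],[0,[0,0.0014,0.018],0],[0,[0,0.0014,0.018],0]]'; python3 -c "
from sf import *
print(w2s(robot.get_state()['tcp_pos'])*1000)"; python3 nudge.py '[[0,[0,0,0.002],0],[0,[0,0,0.004],0],[0,[0,0,0.006],0],[0,[0,0,0.006],0]]';python3 -c "
from sf import *
print(w2s(robot.get_state()['tcp_pos'])*1000)"
```

```text
time_s: 25.42
tcp_pos: [0.5578, -0.1793, 0.0666]
orientation: [3.141, 0.0, 1.404]
wrist_force: [0.2, -0.5, -0.8]
gripper_width: 0.0096
gripper_force: 58.6
[-12.89453612 -45.183088  ]
time_s: 25.92
tcp_pos: [0.5571, -0.1793, 0.0604]
orientation: [-3.14, 0.0, 1.404]
wrist_force: [-1.6, 1.1, 0.2]
gripper_width: 0.01
gripper_force: 58.8
[-13.58099506 -45.24455586]
```

```bash
for i in 1; do python3 nudge.py '[[0,[0,0,0.0015],0],[0,[0,0,0.003],0],[0,[0,0,0.004],0],[0,[0,0,0.004],0]]'; python3 nudge.py '[[0,[0,0,0.0015],0],[0,[0,0,0.003],0],[0,[0,0,0.004],0],[0,[0,0,0.004],0]]'; done;python3 -c "
from sf import *
print(w2s(robot.get_state()['tcp_pos'])*1000)"
```

```text
time_s: 26.42
tcp_pos: [0.5571, -0.1793, 0.0561]
orientation: [-3.14, -0.0, 1.404]
wrist_force: [-3.8, 0.5, -0.8]
gripper_width: 0.0101
gripper_force: 58.7
time_s: 26.92
tcp_pos: [0.5575, -0.1793, 0.0522]
orientation: [-3.141, -0.0, 1.404]
wrist_force: [-2.2, 1.5, -2.7]
gripper_width: 0.0101
gripper_force: 58.5
[-13.17254695 -45.19209351]
```

```bash
for i in 1; do python3 nudge.py '[[0,[0,0,0.0015],0],[0,[0,0,0.003],0],[0,[0,0,0.004],0],[0,[0,0,0.004],0]]'; python3 nudge.py '[[0,[0,0,0.001],0],[0,[0,0,0.002],0],[0,[0,0,0.003],0],[0,[0,0,0.003],0]]'; done;python3 -c "
from sf import *
print(w2s(robot.get_state()['tcp_pos'])*1000)"
```

```text
time_s: 27.42
tcp_pos: [0.558, -0.1793, 0.0485]
orientation: [3.141, -0.0, 1.404]
wrist_force: [-2.1, 0.5, -2.9]
gripper_width: 0.0095
gripper_force: 58.5
time_s: 27.92
tcp_pos: [0.558, -0.1793, 0.0467]
orientation: [3.141, 0.0, 1.404]
wrist_force: [-4.7, 1.5, 5.8]
gripper_width: 0.0101
gripper_force: 62.6
[-12.69180589 -45.16773744]
```

```bash
python3 nudge.py '[[0,[0,0,0.001],0],[0,[0,0,0.001],0],[0.03,[0,0,0],0],[0.03,[0,0,0],0],[0.03,[0,0,0],0],[0.03,[0,0,-0.03],0],[0.03,[0,0,-0.09],0],[0.03,[-0.06,-0.03,-0.15],0],[0.03,[-0.12,-0.06,-0.2],0],[0.03,[-0.18,-0.06,-0.2],0],[0.03,[-0.18,-0.06,-0.2],0]]'; python3 - <<'E'
from sf import *
np.set_printoptions(precision=1,suppress=True)
for n in('top','scene'):
    p,d=snap(n); A,_=S(n)
    for sg,(lo,hi) in {'far':(-115,-86),'mid':(-66,-26),'near':(-4,7),'pin':(7,30)}.items():
        m=(A[...,1]>lo)&(A[...,1]<hi)&(abs(A[...,0]+14)<22)&(A[...,2]>(40 if sg!='mid' else 42))&(A[...,2]<75); b=A[m]
        if len(b)>3: print(n,sg,len(b),np.percentile(b,[3,50,97],axis=0).tolist().__repr__() and np.percentile(b,[3,50,97],axis=0).round(1).tolist())
    q=proj(n,np.r_[s2w(-.005,-.02),.06]).astype(int); cv2.imwrite('pics/g5%s.png'%n,cv2.resize(p[q[1]-55:q[1]+55,q[0]-75:q[0]+75,::-1],None,fx=5,fy=5))
E
```

```text
time_s: 29.3
tcp_pos: [0.4673, -0.3504, 0.2471]
orientation: [3.14, 0.002, 1.4]
wrist_force: [0.4, 0.2, -0.4]
gripper_width: 0.03
gripper_force: 0.0
top far 75 [[-21.7, -108.5, 40.8], [-16.7, -97.1, 46.8], [-10.8, -86.9, 49.9]]
top mid 127 [[-22.0, -64.1, 43.2], [-16.6, -45.5, 46.8], [-11.1, -27.9, 51.0]]
top near 35 [[-21.6, -3.3, 42.7], [-16.6, 1.6, 47.3], [-11.4, 6.5, 52.3]]
top pin 103 [[-31.1, 8.2, 41.4], [-17.1, 15.5, 51.5], [-2.1, 20.1, 59.3]]
scene far 74 [[-18.2, -108.4, 41.4], [-12.1, -97.4, 46.7], [-8.9, -86.6, 50.2]]
scene mid 110 [[-19.5, -64.7, 42.4], [-12.1, -46.1, 46.6], [-8.7, -27.1, 49.5]]
scene near 26 [[-18.3, -2.9, 41.1], [-11.6, 2.1, 45.6], [-8.8, 6.5, 50.0]]
scene pin 87 [[-27.9, 7.9, 40.8], [-11.1, 13.0, 50.1], [-0.2, 19.1, 58.5]]
```

View pics/g5scene.png

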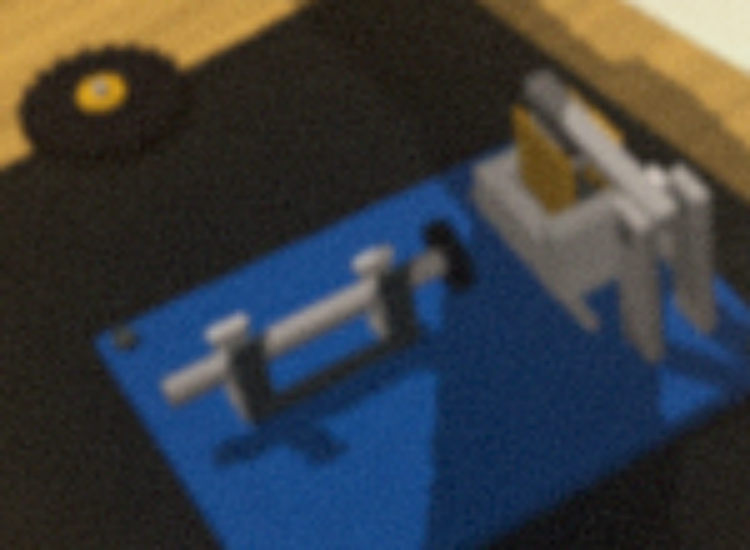

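View pics/g5top.png

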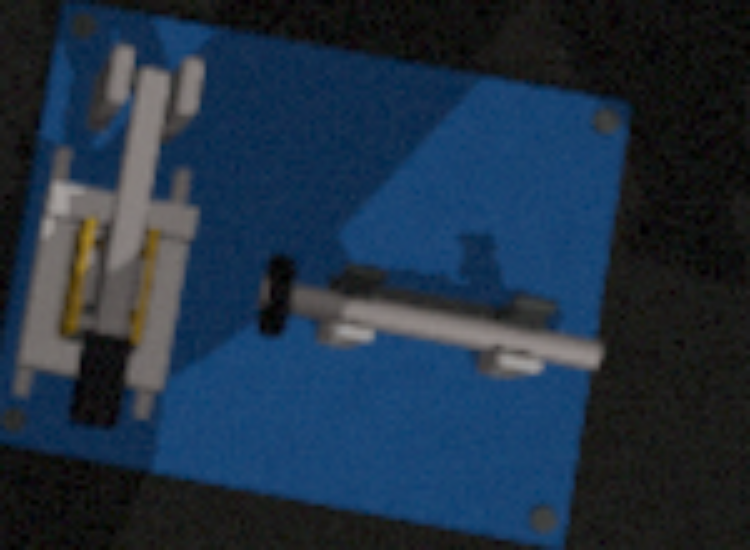

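Both views show the rod down between the forks, with the pinion at (450,250) px in the scene crop on the module side. The rod axis is at about 41.6 mm and its centre at stand y of about -45 mm. A last check of the jaw follows.

```bash
python3 - <<'E'
from sf import *
for n in('top','scene'):
    A,p=S(n); a=A.reshape(-1,3)
    for y in((-84,-72),(-20,-8)):
        b=a[(a[:,1]>y[0])&(a[:,1]<y[1])&(a[:,2]>58)&(a[:,2]<72)&(abs(a[:,0])<30)]; print(n,y,len(b),b.mean(0).round(1),b[:,0].min().round(1),b[:,0].max().round(1))
    l=a[(abs(a[:,1]-80)<4)&(a[:,2]>78)&(a[:,2]<110)&(a[:,0]<20)&(a[:,0]>-75)]; print('lever',np.polyfit(l[:,0],l[:,2],1).round(3))
E
git -C . status >/dev/null 2>&1; python3 - <<'E'
import os; os.chdir('.')
from sf import *
# same jaw statistic, jaw closed at the start, from the first pictures' values: ramp top z>58 lay at x -10..-1
s=robot.get_state(); print(s['time_s'],s['gripper_force'],s['wrist_force'])
E
```

```text
top (-84, -72) 27 [ -4.7 -78.3  62.4] -9.8 -0.8
top (-20, -8) 28 [ -5.2 -14.2  62.2] -10.3 -0.9
lever [-1.9000e-02  8.6709e+01]
scene (-84, -72) 19 [ -1.2 -77.8  63. ] -3.5 0.5
scene (-20, -8) 18 [ -1.3 -14.1  63.2] -4.5 0.4
lever [-6.0000e-03  8.7579e+01]
29.4 0.0 [ 1.11641917 -0.19483206 -0.18097652]
```

```bash
python3 -c "
from plant import robot, eyes
print(robot.sign_off())"
```

```text
the job is handed in; nothing more can be done
None
```

I handed the job in at about 29 s: the cameras show the module home in the pocket, the lever shut, the arbor snapped in the clip with its pinion towards the module, and the jaw closed; the hand-in gave no verdict.

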